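Finish a rail-carriage roller: stack the bearings and snap the dust cap on

TASK

Finish the bare roller of the rail carriage so that it matches the one at its other end: put the two loose ball bearings over the bare stub axle, one lying flat and square on the other, then press the black dust cap down over the split nose of the axle until it clicks, and keep pressing after the click until the cap sits fully home on the upper bearing. Do not let go: finish with the gripper still pushing the cap firmly down, and leave the other things on the bench where they lie.

Things in the scene. Friction and masses are not known exactly. Their poses are not given: they have to be found in the camera images.
- carriage: Rail carriage, screwed to the desk (it does not move), at any heading: metal plate 176 x 64 x 10 mm with two white plastic stub axles upright on it, 110 mm apart; one carries a finished roller (two bearings under a black cap), the other is bare. Origin: centre of the plate's underside, on the desk; x runs along the plate to the bare axle (at x = +55 mm), z is up.
- axle_seat (a point): Point on the bare axle's centre line at the top of its collar (26 mm across), 16 mm over the desk: the lower bearing's underside rests at this height. Above it stands a shaft 17.5 mm thick and 25 mm high, its top edge chamfered to 14 mm, and on that the 18 mm high split nose (see axle_tip). z is up.
- axle_tip (a point): Tip of the bare axle's split nose, on the centre line, 43 mm above axle_seat (59 mm over the desk). The nose is four springy plastic prongs with barbs: 9 mm across at the neck, 14.6 mm over the barbs (34 mm above axle_seat), narrowing to 9 mm at the rounded tip.
- done_cap_top (a point): Top centre of the cap of the finished roller (67 mm over the desk, the highest point of the carriage); nothing to do there.
- bearing_1: Steel ball bearing with red seals, loose, lying flat on the desk: 52 mm outside diameter, 20 mm bore, 13 mm thick. Origin: centre of its underside. Round; its yaw does not matter. Either bearing may be the lower one. 90 g.
- bearing_2: The other ball bearing, the same as bearing_1.
- dust_cap: Black plastic dust cap, loose, standing on the desk the right way up (opening below): round, 42 mm across with a ribbed side, 25 mm high, top almost flat, about 30 g. Origin: centre of its underside, the end of a boss 27 mm across, 1.5 mm below the rim. Its hole is 16 mm wide below, narrows to 11 mm at a lip 2 to 3.5 mm up, and is hollow above.
- cap_top (a point): Top centre of the dust cap, 25 mm above its origin. Pushed straight down over the nose: resistance begins with the underside about 10 mm above home and grows to 10 to 15 N at about 7 mm; then the force drops and the cap is drawn down as its lip clicks past the barbs, some 4 mm above home. Home: underside on the upper bearing, 26 mm above axle_seat. Press it by its gripped sides or on its top.
- tape_roll_black: Roll of black tape, 64 mm across, 19 mm high, a bystander. Origin: centre of its underside.
- black_gear_1: Black moulded gear wheel, 75 mm across, 24 mm high, a bystander. Origin: centre of its underside.
- spanner_13: Combination spanner, 142 mm long, lying flat along its y axis, a bystander. Origin: its middle, on the desk.
Mind the look-alikes: they are no part of the job. Several things look just like the dust_cap: the one meant starts farthest to the robot's right.

How it is judged:
By the outcome, as a careful person would: the job done as asked, in the order asked, and still so for the second after the job is handed in, while the arm keeps its last pose, push and grip.
It also fails if it takes over 67 s, if anything falls off the work surface, if the arm or the gripper's body presses on something with over 40 N, if the wrist force passes 120 N, or if a joint passes its speed limit or range.

ROBOT

A 6-joint arm with a two-finger parallel gripper is mounted at the origin on a cart in front of the work surface, level with it; the furniture and walls round the work are solid. World frame = base frame: x ahead of the robot, y to its left, z up, the work surface at z = 0. Lengths are in m, angles in rad, forces in N, time in s.
With the tool pointing down it reaches from about 0.225 to 0.875 m from the base axis. Payload 3.4 kg.
Tool frame: the origin (TCP) lies between the finger pads; the fingertips stand 8 mm ahead of it and the grasp point (between the pads) lies 11 mm behind it; z points along the fingers, y is the line along which they close (so a half turn about z gives the same grasp; the last joint's range is limited). The gripper opens to 85 mm and grips with 20 to 120 N. Pads are 22 mm wide; open, the fingers measure 114 mm over their backs; the gripper's body (76 mm by 85 mm) begins 54 mm behind the grasp point. The pads swing forward as they close: fully open they stand 13 mm farther back than shut.
Start: joints at [1.035, 0.276, 1.505, -0, 1.361, -0.121], TCP at [0.232, 0.526, 0.216] pointing down, gripper open.
Joint ranges: [-2.89, 2.89], [-0.75, 2.08], [0.22, 2.7], [-1.18, 4.32], [0.11, 2.71], [-2.7, 2.7]. Speed limits (rad/s): [2.57, 2.57, 3.14, 3.14, 3.14, 3.14].

INTERFACE

Orientations are given as a unit quaternion [w, x, y, z].
In Python, from rig import manip gives the robot as it stands.
- The arm moves only by the tool move_arm, never from a script. Its argument "deltas" is a list that holds one entry, the list of rows, each a list of 5 numbers: the shift along the tool's x, y, z normalised to -1 to 1, where 1 is 80 cm, then the turn about the tool's z normalised to -1 to 1, where 1 is 120 degrees, then the closure, from -1 (fully open) to 1 (shut). In form: [[[tx, ty, tz, twist, grip], ...]]. A call has 1 to 12 rows; each row is the pose to reach, as a shift and turn from the pose commanded when the call began, along the tool's axes at that moment; what a row does not reach only later rows make up. A row lasts 1/10 s, in which the tool goes at most 50 mm and 8.59 degrees, less where a joint would pass 70% of its speed; a pose out of reach is approached as far as the arm can. A call with a number of a shift or a turn outside -1 to 1 is refused whole. A call with a gripper value outside its range is refused whole. The fingers move at their own pace and stop on an object; "squeeze" is the grip in N (left out, the last holds). Time passes only in rows, so rows that repeat a pose let the fingers close. It gives the time, the measured TCP pose, the force, the opening and the grip force at its end, in the units of the state.
- manip.get_state(): the state, without advancing time (a new reading comes with each control period).
- manip.get_image(name): name is "scene" or "side" or "wrist"; returns the picture (384x512x3 uint8, red, green, blue); there is no depth.
- manip.camera_params(name): a dict with "fx", "fy", "cx", "cy" (pixels), "R" (3x3) and "t" (3): a world point X has camera coordinates R X + t; the wrist camera has in their place "tool_from_camera" (4x4, takes a point from camera to tool coordinates, whose origin is the TCP and whose axes are the flange's). Camera axes: x right, y down, z forward; pixel columns grow to the right and rows downward; lengths in m; the calibration is good to about 2 mm. A picture is of the moment at which its call begins: read the wrist's pose just before it. camera_params takes no time and is no camera call.
- manip.sign_off(): hands the job in; it is judged then, once.
The state is a dict: "clock": time; "qpos": joint angles; "qd": joint speeds; "effort": joint torques, N m; "position": TCP position; "ee_rot": TCP orientation; "contact_force": force on the tool from outside, world axes, zero at the start; "moment": the same for the moment, N m; "width": finger opening in m; "gripper_force": force on a finger pad.
Only numpy, scipy, OpenCV 4.12 (cv2) and the standard library are available. Lean on these libraries where they do the work, as an engineer would, in place of code of your own. Each camera call takes 0.05 s, during which the arm holds its last target. There are 200 camera calls.

## Working session

There is one attempt and no reset: what is moved stays moved. The work goes in short steps, Python scripts to look and compute and a tool call to move; the robot and the scene stay as the last step left them, time stands still between calls to the robot, and variables do not carry over. Pictures are saved under pics/ and viewed, at most 10 in all, crops included, and the job is handed in when it is done.

Besides the shell and the picture viewer there is one more tool, called as name([rows], argument=value, ...), one row to a line, values as JSON. move_arm: Moves the arm, as the interface text tells. Scaled input: -1 to 1 covers 80 cm each way for a shift and 120 degrees each way for a turn. Its arguments: {"type":"object","properties":{"deltas":{"type":"array","items":{"type":"array","items":{"type":"array","items":{"type":"number","minimum":-1,"maximum":1}}}},"squeeze":{"type":"number"}},"required":["deltas"]}

```bash
mkdir -p pics; cat > h.py <<'E'
import numpy as np, cv2
from rig import manip
from scipy.spatial.transform import Rotation as Ro
def grab(n,f):
    im=manip.get_image(n); cv2.imwrite('pics/'+f+'.png',im[:,:,::-1]); return im
def tool(s=None):
    s=s or manip.get_state(); q=s['ee_rot']
    return Ro.from_quat([q[1],q[2],q[3],q[0]]).as_matrix(),np.array(s['position'])
def ray(n,uv,z,s=None):
    p=manip.camera_params(n); d=np.array([(uv[0]-p['cx'])/p['fx'],(uv[1]-p['cy'])/p['fy'],1])
    if 'R' in p: R=np.array(p['R']); o=-R.T@np.array(p['t']); d=R.T@d
    else:
        R,t=tool(s); T=np.array(p['tool_from_camera']); o=R@T[:3,3]+t; d=R@T[:3,:3]@d
    return o+d*(z-o[2])/d[2]
def proj(n,X,s=None):
    p=manip.camera_params(n); X=np.array(X,float)
    if 'R' in p: c=np.array(p['R'])@X+np.array(p['t'])
    else:
        R,t=tool(s); T=np.array(p['tool_from_camera']); c=T[:3,:3].T@(R.T@(X-t)-T[:3,3])
    return np.array([p['fx']*c[0]/c[2]+p['cx'],p['fy']*c[1]/c[2]+p['cy']])
E
python3 - <<'E'
from h import *
s=manip.get_state(); print(s)
print(tool(s)); print(manip.camera_params('wrist'))
a=grab('scene','scene0'); b=grab('side','side0')
for n in('scene','side'):
    p=manip.camera_params(n); print(n,-np.array(p['R']).T@p['t'],p['fx'])
E
```

```text
{'clock': 0.0, 'qpos': array([ 1.03498033e+00,  2.76555700e-01,  1.50615771e+00, -2.15020961e-05,
        1.36067839e+00, -1.20988560e-01]), 'qd': array([ 1.46788566e-03, -8.76804465e-05, -1.04544583e-03, -6.59236642e-04,
        1.36095291e-03, -1.64114179e-03]), 'effort': array([-1.33890262e-03, -4.16776371e+01, -2.45799816e+01, -2.56282556e-04,
        1.14843503e-02,  1.53212994e-05]), 'position': array([0.23145902, 0.52573959, 0.21525234]), 'ee_rot': array([-2.80190173e-04,  2.05927455e-01,  9.78566847e-01, -8.54891395e-04]), 'contact_force': array([-0.45778273, -0.71389737, -0.18107628]), 'moment': array([ 0.01459873, -0.0175542 ,  0.00709607]), 'gripper_force': 0.0, 'width': 0.08546891809701519}
(array([[-9.15187610e-01,  4.03027081e-01, -9.00460847e-04],
       [ 4.03028039e-01,  9.15186305e-01, -1.55773905e-03],
       [ 1.96278411e-04, -1.78853445e-03, -9.99998381e-01]]), array([0.23145902, 0.52573959, 0.21525234]))
{'fx': 327.5678625716081, 'fy': 327.5678625716081, 'cx': 254.28471483947172, 'cy': 189.66455641599526, 'tool_from_camera': array([[ 5.44609116e-04, -9.58355355e-01, -2.85577865e-01,
         7.36048396e-02],
       [ 9.99999806e-01,  6.07879115e-04, -1.32906640e-04,
        -7.11220871e-04],
       [ 3.00968610e-04, -2.85577737e-01,  9.58355500e-01,
        -1.57785641e-01],
       [ 0.00000000e+00,  0.00000000e+00,  0.00000000e+00,
         1.00000000e+00]])}
scene [ 0.03318618 -0.56274093  0.89145654] 484.4392062032795
side [0.39271107 0.74616732 0.51797412] 352.6949786719851
```

View pics/scene0.png

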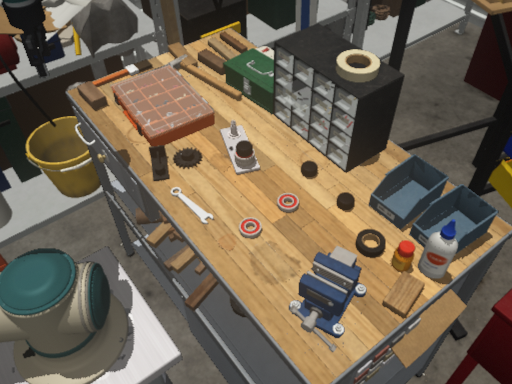

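View pics/side0.png

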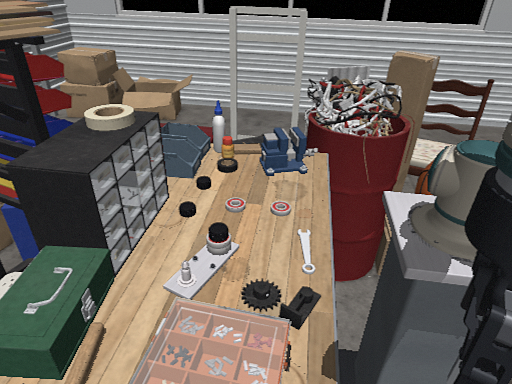

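Candidates for the dust cap are the loose black rounds at scene (310,170) and (346,201), which are side (188,209) and (204,183). The capped roller at scene (243,150) and the tape roll at (371,243) are not loose caps. The bearings are at scene (288,203) and (250,227). The bare axle is at scene (234,130), side (186,270).

```bash
python3 - <<'E'
from h import *
for nm,uv,uv2,z in [('capA',(310,165),(188,206),.025),('capB',(346,196),(204,179),.025),('bear1',(288,201),(235,203),.013),('bear2',(250,226),(281,207),.013),('tip',(233,123),(186,262),.059),('donecap',(244,145),(219,230),.067),('tape',(371,240),(228,163),.019),('gear',(187,156),(262,292),.024),('spA',(175,190),(304,234),.005),('spB',(208,218),(308,269),.005)]:
    print(nm,ray('scene',uv,z).round(3),ray('side',uv2,z).round(3))
im=cv2.imread('pics/scene0.png')[150:280,220:400]; cv2.imwrite('pics/crop1.png',cv2.resize(im,None,fx=4,fy=4,interpolation=cv2.INTER_CUBIC))
E
```

```text
capA [0.66  0.05  0.025] [0.654 0.057 0.025]
capB [ 0.658 -0.081  0.025] [ 0.651 -0.079  0.025]
bear1 [ 0.546 -0.     0.013] [0.546 0.005 0.013]
bear2 [ 0.428 -0.005  0.013] [0.428 0.002 0.013]
tip [0.579 0.269 0.059] [0.582 0.283 0.059]
donecap [0.546 0.175 0.067] [0.542 0.188 0.067]
tape [ 0.614 -0.205  0.019] [ 0.609 -0.199  0.019]
gear [0.432 0.27  0.024] [0.437 0.298 0.024]
spA [0.353 0.204 0.005] [0.366 0.091 0.005]
spB [0.368 0.08  0.005] [0.354 0.204 0.005]
```

View pics/crop1.png

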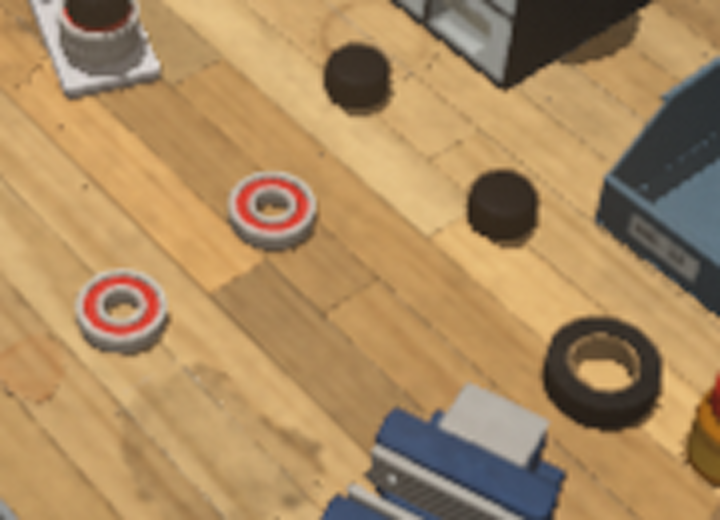

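The close crop shows two equal caps at crop (357,78) and (502,205). The one meant is capB at crop (502,205), y ≈ -0.08, the farther right. I'll go over the bare axle for a closer look.

move_arm([
  [[-0.52,-0.11,0,0,-1],[-0.52,-0.11,0,0,-1],[-0.52,-0.11,0,0,-1],[-0.52,-0.11,0,0,-1],[-0.52,-0.11,0,0,-1],[-0.52,-0.11,0,0,-1],[-0.52,-0.11,0,0,-1],[-0.52,-0.11,0,0,-1],[-0.52,-0.11,0,0,-1],[-0.52,-0.11,0,0,-1],[-0.52,-0.11,0,0,-1],[-0.52,-0.11,0,0,-1]],
])

```text
clock: 1.3
position: [0.5757, 0.2788, 0.2159]
ee_rot: [-0.001, 0.205, 0.979, 0.0]
contact_force: [0.5, -0.3, -0.1]
width: 0.0851
gripper_force: 0.0
```

```bash
python3 - <<'E'
from h import *
s=manip.get_state(); print(s['position'],s['ee_rot'],s['clock'],s['contact_force'])
im=grab('wrist','w1'); print(proj('wrist',(.58,.276,.059),s),proj('wrist',(.58,.276,.01),s))
E
```

```text
[0.57568493 0.27883562 0.21586318] [-7.49272893e-04  2.05434014e-01  9.78670682e-01  9.11705006e-06] 1.3 [ 0.47138119 -0.27694987 -0.14747062]
[254.2301637  175.29786398] [254.26262215 164.82468814]
```

View pics/w1.png

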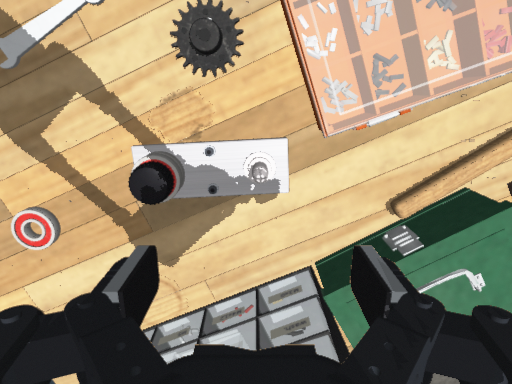

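The wrist view shows the bare axle's nose at about (260,174), the finished cap at (152,183), and the green box and cabinet below the fingers.

```bash
python3 - <<'E'
from h import *
im=cv2.imread('pics/w1.png')[130:210,120:300]; cv2.imwrite('pics/w1c.png',cv2.resize(im,None,fx=4.4,fy=4.4,interpolation=cv2.INTER_CUBIC))
for n,uv in [('side',(113,282)),('side',(75,290)),('side',(165,215)),('scene',(240,97)),('scene',(272,106))]: print(n,uv,ray(n,uv,0).round(3))
print(ray('wrist',(328,135),.05).round(3),ray('wrist',(390,210),.02).round(3))
E
```

```text
side (113, 282) [0.728 0.301 0.   ]
side (75, 290) [0.788 0.332 0.   ]
side (165, 215) [0.711 0.071 0.   ]
scene (240, 97) [0.704 0.414 0.   ]
scene (272, 106) [0.753 0.321 0.   ]
[0.574 0.358 0.05 ] [0.689 0.399 0.02 ]
```

View pics/w1c.png

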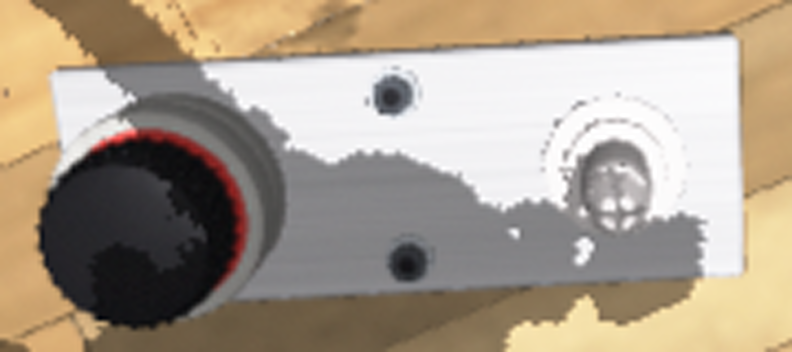

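The crop shows the slit nose tip at (617,208) in the crop. The plate corners are at (55,72), (740,37) and (743,275).

```bash
python3 - <<'E'
from h import *
f=lambda u,v,z: ray('wrist',(120+(u+.5)/4.4-.5,130+(v+.5)/4.4-.5),z)
print('tip',f(617,208,.059))
A,B,C=f(55,72,.01),f(740,37,.01),f(743,275,.01)
print(A,B,C,np.linalg.norm(A-B),np.linalg.norm(B-C))
x=(B-A)/np.linalg.norm(B-A); print('axle',(B+C)/2-x*.033,np.degrees(np.arctan2(x[1],x[0])))
print('collar',f(616,162,.016))
R,t=tool(); print(R.round(4),t)
for X in [(.428,-.001),(.546,.003)]: print((R.T@(np.array([*X,t[2]])-t)/.8).round(3))
E
```

```text
tip [0.58384686 0.2806419  0.059     ]
[0.50588715 0.1600311  0.01      ] [0.56730997 0.32235579 0.01      ] [0.62571482 0.29963616 0.01      ] 0.17355709537445183 0.06266823807930526
axle [0.58483351 0.2801317  0.01      ] 69.2736178350072
collar [0.58303675 0.28146169 0.016     ]
[[-9.158e-01  4.016e-01 -9.000e-04]
 [ 4.016e-01  9.158e-01  3.000e-04]
 [ 9.000e-04 -0.000e+00 -1.000e+00]] [0.57566159 0.27905186 0.21611258]
[ 0.028 -0.395  0.   ]
[-0.105 -0.331 -0.   ]
```

move_arm([
  [[-0.105,-0.331,0,0,-1],[-0.105,-0.331,0,0,-1],[-0.105,-0.331,0,0,-1],[-0.105,-0.331,0,0,-1],[-0.105,-0.331,0.11,0,-1],[-0.105,-0.331,0.11,0,-1],[-0.105,-0.331,0.11,0,-1],[-0.105,-0.331,0.11,0,-1],[-0.105,-0.331,0.11,0,-1],[-0.105,-0.331,0.11,0,-1]],
])

```text
clock: 2.35
position: [0.5483, 0.0033, 0.1296]
ee_rot: [0.001, 0.205, 0.979, 0.0]
contact_force: [-0.1, 0.1, -0.7]
width: 0.0854
gripper_force: 0.0
```

```bash
cat >> h.py <<'E'
def bearing(im,zt,s,near=None):
    hsv=cv2.cvtColor(im,cv2.COLOR_RGB2HSV); h,S,v=cv2.split(hsv)
    m=(((h<6)|(h>172))&(S>140)&(v>90)).astype(np.uint8)*255
    m=cv2.morphologyEx(m,cv2.MORPH_CLOSE,np.ones((5,5)))
    out=[]
    for c in cv2.findContours(m,cv2.RETR_EXTERNAL,cv2.CHAIN_APPROX_NONE)[0]:
        if cv2.contourArea(c)<300: continue
        e=cv2.fitEllipse(c); X=ray('wrist',e[0],zt,s); w=ray('wrist',(e[0][0]+max(e[1])/2,e[0][1]),zt,s)
        out.append((np.round(e[0],1),np.round(e[1],1),X.round(4),2*np.linalg.norm(w-X)))
    return out
def delta(X,s):
    R,t=tool(s); return (R.T@(np.array(X)-t)).round(4),(R.T@(np.array(X)-t)/.8).round(4)
E
python3 - <<'E'
from h import *
s=manip.get_state(); im=grab('wrist','w2'); print(s['position'],s['ee_rot'],s['clock'])
for b in bearing(im,.013,s): print(b,delta(b[2],s))
E
```

```text
[0.5482929  0.00328539 0.12963134] [1.49616217e-03 2.05066864e-01 9.78746715e-01 4.59623916e-04] 2.35
(array([252.3, 177.4]), array([46.7, 48.7]), array([0.545 , 0.0022, 0.013 ]), np.float64(0.04212542176043352)) (array([ 0.0029, -0.0025,  0.1166]), array([ 0.0036, -0.0031,  0.1458]))
(array([184.7,  46.2]), array([54.2, 59.9]), array([ 0.4283, -0.0035,  0.013 ]), np.float64(0.04626972362027778)) (array([ 0.1075, -0.0546,  0.1163]), array([ 0.1344, -0.0682,  0.1453]))
```

View pics/w2.png

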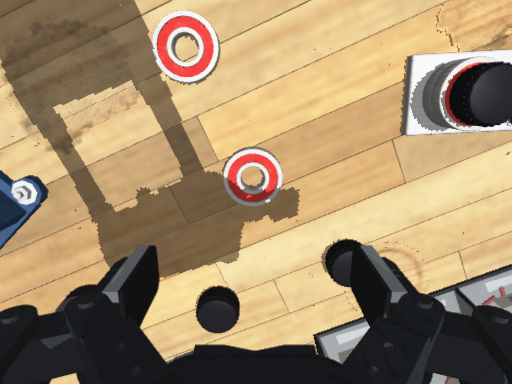

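The wrist view shows bearing_1 at (252,177) and bearing_2 at (185,46). The right-hand cap is at (218,308) and its look-alike at (343,262). I'll take bearing_1.

move_arm([
  [[0.004,-0.003,0.05,0,-1],[0.004,-0.003,0.1,0,-1],[0.004,-0.003,0.148,0,-1],[0.004,-0.003,0.148,0,-1],[0.004,-0.003,0.148,0,-1]],
])

```text
clock: 2.9
position: [0.544, 0.0017, 0.0105]
ee_rot: [0.0, 0.205, 0.979, 0.0]
contact_force: [0.0, -0.5, 0.8]
width: 0.0857
gripper_force: 0.0
```

move_arm([
  [[0,0,0.003,0,-1],[0,0,0.003,0,1],[0,0,0.003,0,1],[0,0,0.003,0,1],[0,0,0.003,0,1],[0,0,0.003,0,1],[0,0,0.003,0,1],[0,0,0.003,0,1]],
], squeeze=40)

```text
clock: 3.7
position: [0.5432, 0.001, 0.0072]
ee_rot: [-0.0, 0.206, 0.979, 0.0]
contact_force: [-0.1, -0.5, -0.5]
width: -0.0003
gripper_force: 0.0
```

```bash
python3 - <<'E'
from h import *
s=manip.get_state(); im=grab('wrist','w3'); print(s['position'],s['ee_rot'],s['clock'],s['width'])
for b in bearing(im,.013,s): print(b,delta(b[2],s))
E
```

```text
[0.54322498 0.00096823 0.00724258] [-7.61706482e-05  2.05948823e-01  9.78562760e-01  3.53573288e-05] 3.7 -0.00026398350431485943
(array([259.1, 244.1]), array([69.8, 78.3]), array([0.5445, 0.0023, 0.013 ]), np.float64(0.039868123652470194)) (array([-0.0006,  0.0017, -0.0058]), array([-0.0008,  0.0022, -0.0072]))
(array([137.2,  24.2]), array([88.1, 96.3]), array([ 0.4306, -0.0042,  0.013 ]), np.float64(0.04054245192654994)) (array([ 0.101 , -0.0501, -0.0057]), array([ 0.1262, -0.0627, -0.0072]))
```

View pics/w3.png

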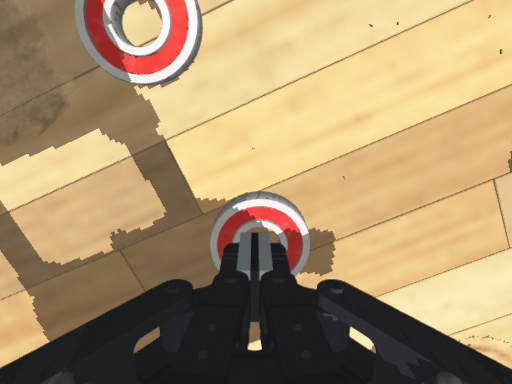

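```bash
python3 - <<'E'
from h import *
p=manip.camera_params('wrist');T=p['tool_from_camera']
def pt(X):
    c=T[:3,:3].T@(np.array(X)-T[:3,3]); return (p['fx']*c[0]/c[2]+p['cx']).round(0),(p['fy']*c[1]/c[2]+p['cy']).round(0)
for z in(.008,0,-.011,-.03):
  print(z,[pt((x,0,z)) for x in(.011,0,-.011)])
im=cv2.imread('pics/w3.png')[180:300,180:340]; cv2.imwrite('pics/w3c.png',cv2.resize(im,None,fx=4.5,fy=4.5,interpolation=cv2.INTER_CUBIC))
E
```

```text
0.008 [(np.float64(256.0), np.float64(213.0)), (np.float64(256.0), np.float64(232.0)), (np.float64(256.0), np.float64(250.0))]
0 [(np.float64(256.0), np.float64(219.0)), (np.float64(256.0), np.float64(238.0)), (np.float64(256.0), np.float64(257.0))]
-0.011 [(np.float64(256.0), np.float64(227.0)), (np.float64(256.0), np.float64(248.0)), (np.float64(256.0), np.float64(267.0))]
-0.03 [(np.float64(256.0), np.float64(245.0)), (np.float64(256.0), np.float64(267.0)), (np.float64(256.0), np.float64(289.0))]
```

View pics/w3c.png

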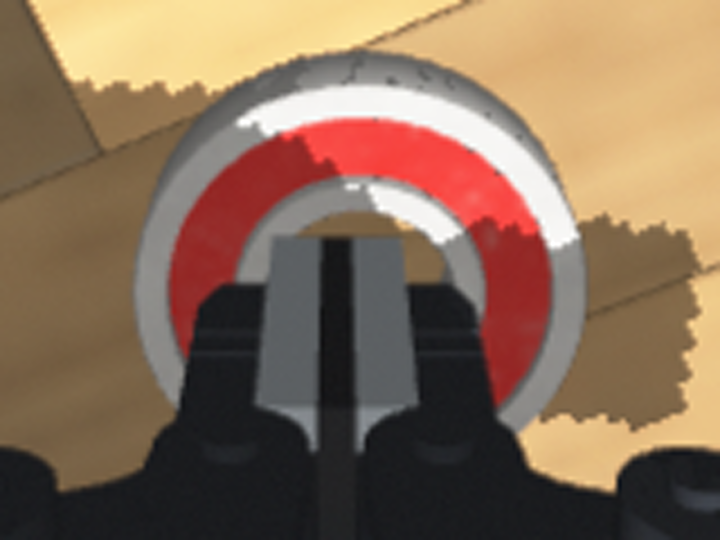

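The fingers shut above the bearing, which did not move: the pads reach about 25 mm less far than the TCP suggests. The crop shows the tips at v≈233, in front of the bore. I'll raise, open to about 62 mm and feel for the desk.

move_arm([
  [[0,0.002,-0.05,0,1],[0,0.002,-0.05,0,-0.46],[0,0.002,-0.05,0,-0.46],[0,0.002,-0.05,0,-0.46],[0,0.002,-0.05,0,-0.46],[0,0.002,-0.05,0,-0.46],[0,0.002,-0.05,0,-0.46]],
])

```text
clock: 4.45
position: [0.5436, 0.0025, 0.0467]
ee_rot: [-0.001, 0.206, 0.979, 0.0]
contact_force: [-0.2, 0.4, -0.8]
width: 0.0626
gripper_force: 0.0
```

```bash
python3 - <<'E'
from h import *
s=manip.get_state(); im=grab('wrist','w4'); print(s['position'],s['width'])
for b in bearing(im,.013,s): print(b,delta(b[2],s))
E
```

```text
[0.54355549 0.00245164 0.04671448] 0.06255982566753723
(array([256.1, 216.9]), array([62.3, 67.9]), array([0.5448, 0.0023, 0.013 ]), np.float64(0.04248614500038197)) (array([-0.0012,  0.0004,  0.0337]), array([-0.0015,  0.0005,  0.0421]))
(array([159.2,  36.4]), array([77.9, 84. ]), array([ 0.4292, -0.0037,  0.013 ]), np.float64(0.045005463904664054)) (array([ 0.1021, -0.0517,  0.0338]), array([ 0.1277, -0.0646,  0.0423]))
```

View pics/w4.png

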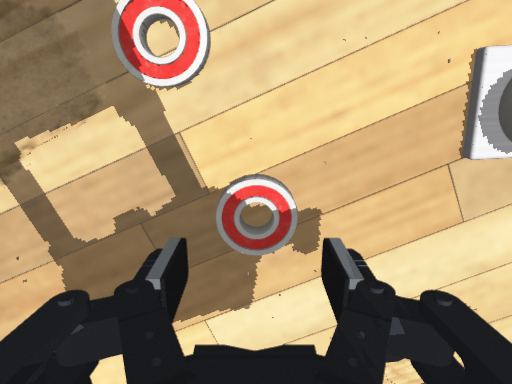

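The pads are now 62 mm apart at u=186 and u=323, v≈240. That puts the tips about 21 mm behind the TCP. The bearing is centred at (256,217).

move_arm([
  [[-0.0015,0.0005,0.04,0,-0.46],[-0.0015,0.0005,0.07,0,-0.46],[-0.0015,0.0005,0.074,0,-0.46],[-0.0015,0.0005,0.076,0,-0.46],[-0.0015,0.0005,0.078,0,-0.46],[-0.0015,0.0005,0.078,0,-0.46]],
])

```text
clock: 5.1
position: [0.546, 0.0023, -0.0142]
ee_rot: [0.001, 0.206, 0.979, 0.0]
contact_force: [0.6, 0.1, 0.5]
width: 0.0624
gripper_force: 0.0
```

move_arm([
  [[0,0,0.001,0,-0.46],[0,0,0.002,0,-0.46],[0,0,0.003,0,-0.46],[0,0,0.003,0,-0.46]],
])

```text
clock: 5.5
position: [0.5452, 0.0023, -0.0174]
ee_rot: [0.0, 0.206, 0.979, 0.0]
contact_force: [-0.2, -0.1, -0.3]
width: 0.0622
gripper_force: 0.0
```

move_arm([
  [[0,0,0,0,0],[0,0,0,0,0.2],[0,0,0,0,0.2],[0,0,0,0,0.2],[0,0,0,0,0.2]],
], squeeze=40)

```text
clock: 6.0
position: [0.5452, 0.0024, -0.0171]
ee_rot: [0.0, 0.206, 0.979, 0.0]
contact_force: [-0.9, 1.3, 6.5]
width: 0.0499
gripper_force: 41.8
```

move_arm([
  [[0,0,-0.06,0,0.2],[0,0,-0.12,0,0.2],[0.095,0.338,-0.14,0,0.2],[0.095,0.338,-0.14,0,0.2],[0.095,0.338,-0.14,0,0.2],[0.095,0.338,-0.14,0,0.2],[0.095,0.338,-0.14,0,0.2],[0.095,0.338,-0.14,0,0.2],[0.095,0.338,-0.14,0,0.2],[0.095,0.338,-0.14,0,0.2],[0.095,0.338,-0.14,0,0.2]],
])

```text
clock: 7.1
position: [0.584, 0.2792, 0.0938]
ee_rot: [-0.001, 0.206, 0.979, -0.001]
contact_force: [1.1, 0.9, -1.0]
width: 0.05
gripper_force: 42.6
```

```bash
python3 - <<'E'
from h import *
s=manip.get_state(); im=grab('wrist','w5'); print(s['position'],s['width'],s['contact_force'],s['clock'])
z=s['position'][2]+.017+.013
for b in bearing(im,z,s): print(b,delta(b[2],s)[0])
print(delta((.584,.2805,s['position'][2]),s))
E
```

```text
[0.58397324 0.27922115 0.09378602] 0.049976281015525446 [ 1.08641408  0.88745918 -1.00749598] 7.1
(array([254.4, 265.4]), array([84.8, 97.2]), array([0.5829, 0.279 , 0.1238]), np.float64(0.04250015799249215)) [ 0.0009 -0.0007 -0.03  ]
(array([ 0.0005,  0.0012, -0.    ]), array([ 0.0006,  0.0015, -0.    ]))
```

move_arm([
  [[-0.0005,0.002,0.04,0,0.2],[-0.0005,0.002,0.06,0,0.2],[-0.0005,0.002,0.066,0,0.2],[-0.0005,0.002,0.07,0,0.2],[-0.0005,0.002,0.075,0,0.2],[-0.0005,0.002,0.075,0,0.2]],
])

```text
clock: 7.75
position: [0.5859, 0.2815, 0.0349]
ee_rot: [0.0, 0.206, 0.979, 0.0]
contact_force: [-0.5, -0.1, -1.2]
width: 0.0499
gripper_force: 42.6
```

move_arm([
  [[0,0,0.003,0,0.2],[0,0,0.006,0,0.2],[0,0,0.009,0,0.2],[0,0,0.009,0,0.2]],
])

```text
clock: 8.15
position: [0.5853, 0.2817, 0.027]
ee_rot: [-0.0, 0.206, 0.979, -0.0]
contact_force: [-0.9, 0.0, -0.9]
width: 0.0502
gripper_force: 42.6
```

move_arm([
  [[0,0,0.003,0,0.2],[0,0,0.006,0,0.2],[0,0,0.008,0,0.2],[0,0,0.008,0,0.2]],
])

```text
clock: 8.55
position: [0.5854, 0.2816, 0.0205]
ee_rot: [-0.0, 0.206, 0.979, -0.0]
contact_force: [0.1, 0.4, -1.6]
width: 0.05
gripper_force: 42.6
```

move_arm([
  [[0,0,0.006,0,0.2],[0,0,0.012,0,0.2],[0,0,0.018,0,0.2],[0,0,0.022,0,0.2],[0,0,0.025,0,0.2],[0,0,0.025,0,0.2]],
])

```text
clock: 9.15
position: [0.5854, 0.2816, 0.0004]
ee_rot: [-0.0, 0.206, 0.979, -0.0]
contact_force: [0.8, -0.2, -0.2]
width: 0.05
gripper_force: 42.7
```

move_arm([
  [[0,0,0.001,0,0.2],[0,0,0.002,0,0.2],[0,0,0.002,0,0.2]],
])

```text
clock: 9.45
position: [0.5856, 0.2817, -0.0006]
ee_rot: [0.0, 0.206, 0.979, 0.0]
contact_force: [-0.0, -0.6, -1.1]
width: 0.0503
gripper_force: 42.6
```

Now release and rise.

move_arm([
  [[0,0,0.001,0,-0.46],[0,0,0.001,0,-0.46],[0,0,0.001,0,-0.46],[0,0,-0.06,0,-0.46],[0,0,-0.12,0,-0.46],[0,0,-0.12,0,-0.46],[0,0,-0.12,0,-0.46]],
])

```text
clock: 10.15
position: [0.5867, 0.2822, 0.0973]
ee_rot: [0.002, 0.206, 0.979, 0.001]
contact_force: [-0.1, 0.4, -0.2]
width: 0.0622
gripper_force: 0.0
```

```bash
python3 - <<'E'
from h import *
s=manip.get_state(); im=grab('wrist','w6'); print(s['position'],s['width'],s['contact_force'],s['clock'])
for b in bearing(im,.029,s): print(b,delta(b[2],s)[0])
print(delta((.4288,-.0036,s['position'][2]),s))
E
```

```text
[0.58668614 0.28216704 0.09729018] 0.06218011820279848 [-0.08561452  0.39441654 -0.24716596] 10.15
(array([252.8, 196.2]), array([54.8, 58.3]), array([0.5851, 0.2811, 0.029 ]), np.float64(0.04222248064833358)) [ 0.0012 -0.0018  0.0683]
(array([ 0.0294, -0.3252, -0.001 ]), array([ 0.0367, -0.4064, -0.0013]))
```

move_arm([
  [[0.037,-0.4065,0,0,-0.46],[0.037,-0.4065,0,0,-0.46],[0.037,-0.4065,0,0,-0.46],[0.037,-0.4065,0,0,-0.46],[0.037,-0.4065,0,0,-0.46],[0.037,-0.4065,0.06,0,-0.46],[0.037,-0.4065,0.06,0,-0.46],[0.037,-0.4065,0.06,0,-0.46],[0.037,-0.4065,0.06,0,-0.46],[0.037,-0.4065,0.06,0,-0.46]],
])

```text
clock: 11.2
position: [0.4284, -0.0035, 0.0473]
ee_rot: [0.0, 0.206, 0.979, 0.0]
contact_force: [0.7, 0.5, 0.4]
width: 0.0623
gripper_force: 0.0
```

```bash
python3 - <<'E'
from h import *
s=manip.get_state(); im=grab('wrist','w7'); print(s['position'],s['width'],s['contact_force'],s['clock'])
for b in bearing(im,.013,s): print(b,delta(b[2],s))
E
```

```text
[ 0.42843652 -0.00345559  0.04730758] 0.06233313885098126 [0.72963472 0.50134573 0.44722487] 11.2
(array([255.2, 213.5]), array([62.6, 67.8]), array([ 0.4277, -0.0032,  0.013 ]), np.float64(0.04240821000372844)) (array([ 0.0008, -0.0001,  0.0343]), array([ 0.001 , -0.0001,  0.0429]))
```

move_arm([
  [[0.001,0,0.04,0,-0.46],[0.001,0,0.07,0,-0.46],[0.001,0,0.076,0,-0.46],[0.001,0,0.079,0,-0.46],[0.001,0,0.079,0,-0.46],[0.001,0,0.079,0,0],[0.001,0,0.079,0,0.2],[0.001,0,0.079,0,0.2],[0.001,0,0.079,0,0.2],[0.001,0,0.079,0,0.2]],
], squeeze=40)

```text
clock: 12.25
position: [0.428, -0.0036, -0.0146]
ee_rot: [0.002, 0.206, 0.979, 0.0]
contact_force: [0.8, 2.5, 7.2]
width: 0.0501
gripper_force: 41.2
```

move_arm([
  [[0,0,-0.06,0,0.2],[0,0,-0.12,0,0.2],[-0.037,0.4055,-0.14,0,0.2],[-0.037,0.4055,-0.14,0,0.2],[-0.037,0.4055,-0.14,0,0.2],[-0.037,0.4055,-0.14,0,0.2],[-0.037,0.4055,-0.14,0,0.2],[-0.037,0.4055,-0.14,0,0.2],[-0.037,0.4055,-0.14,0,0.2],[-0.037,0.4055,-0.14,0,0.2],[-0.037,0.4055,-0.14,0,0.2],[-0.037,0.4055,-0.14,0,0.2]],
])

```text
clock: 13.45
position: [0.5835, 0.2801, 0.096]
ee_rot: [-0.001, 0.206, 0.979, -0.001]
contact_force: [-1.2, 0.2, -0.7]
width: 0.05
gripper_force: 42.8
```

```bash
python3 - <<'E'
from h import *
s=manip.get_state(); im=grab('wrist','w8'); print(s['position'],s['width'],s['contact_force'],s['clock'])
z=s['position'][2]+.015+.013
for b in bearing(im,z,s): print(b,delta(b[2],s)[0])
print(delta((.5855,.2817,s['position'][2]),s))
E
```

```text
[0.58354828 0.28011939 0.09602601] 0.049993128838135836 [-1.16466447  0.22707607 -0.69364955] 13.45
(array([254.2, 262.7]), array([83.2, 95.8]), array([0.5822, 0.2799, 0.124 ]), np.float64(0.04240963989525202)) [ 0.0012 -0.0008 -0.028 ]
(array([257.7, 197.2]), array([45.5, 54.5]), array([0.5549, 0.2935, 0.124 ]), np.float64(0.022667485139651656)) [ 0.0316  0.0006 -0.028 ]
(array([-0.0011,  0.0022, -0.    ]), array([-0.0014,  0.0028, -0.    ]))
```

move_arm([
  [[-0.001,0.0015,0.04,0,0.2],[-0.001,0.0015,0.055,0,0.2],[-0.001,0.0015,0.06,0,0.2],[-0.001,0.0015,0.06,0,0.2]],
])

```text
clock: 13.9
position: [0.5853, 0.2814, 0.0477]
ee_rot: [-0.001, 0.206, 0.978, -0.0]
contact_force: [-0.3, -0.5, -0.4]
width: 0.05
gripper_force: 42.8
```

move_arm([
  [[0,0,0.006,0,0.2],[0,0,0.012,0,0.2],[0,0,0.018,0,0.2],[0,0,0.024,0,0.2],[0,0,0.028,0,0.2],[0,0,0.031,0,0.2],[0,0,0.031,0,0.2]],
])

```text
clock: 14.6
position: [0.5855, 0.282, 0.0228]
ee_rot: [-0.0, 0.206, 0.979, -0.0]
contact_force: [1.1, 1.0, -0.5]
width: 0.0498
gripper_force: 42.8
```

move_arm([
  [[0,0,0.003,0,0.2],[0,0,0.006,0,0.2],[0,0,0.009,0,0.2],[0,0,0.009,0,0.2]],
])

```text
clock: 15.0
position: [0.5855, 0.282, 0.0157]
ee_rot: [-0.0, 0.206, 0.979, -0.0]
contact_force: [0.1, -0.2, -0.8]
width: 0.0501
gripper_force: 42.8
```

move_arm([
  [[0,0,0.001,0,0.2],[0,0,0.002,0,0.2],[0,0,0.003,0,0.2],[0,0,0.003,0,0.2]],
])

```text
clock: 15.4
position: [0.5857, 0.282, 0.0145]
ee_rot: [0.0, 0.206, 0.979, -0.0]
contact_force: [-2.8, -1.8, 4.6]
width: 0.05
gripper_force: 43.3
```

move_arm([
  [[0,0,0,0,-0.46],[0,0,0,0,-0.46],[0,0,0,0,-0.46],[0,0,-0.06,0,-0.46],[0,0,-0.11,0,-0.46],[0,0,-0.11,0,-0.46],[0,0,-0.11,0,-0.46]],
])

```text
clock: 16.1
position: [0.5866, 0.2825, 0.103]
ee_rot: [0.001, 0.206, 0.979, 0.001]
contact_force: [0.0, -0.2, -0.7]
width: 0.0623
gripper_force: 0.0
```

```bash
python3 - <<'E'
from h import *
s=manip.get_state(); im=grab('wrist','w9'); print(s['position'],s['width'],s['contact_force'],s['clock'])
for b in bearing(im,.042,s): print(b,delta(b[2],s)[0])
print(delta((.656,-.080,s['position'][2]),s))
c=np.array(cv2.imread('pics/w2.png')); s2=None
E
```

```text
[0.58659952 0.28249469 0.10297336] 0.062293546156160305 [ 0.03115838 -0.16087804 -0.72907565] 16.1
(array([252.7, 199.8]), array([56.2, 60. ]), array([0.5851, 0.2813, 0.042 ]), np.float64(0.042235682284235666)) [ 0.001  -0.0018  0.061 ]
(array([-2.096e-01, -3.038e-01, -2.000e-04]), array([-2.620e-01, -3.797e-01, -3.000e-04]))
```

```bash
python3 - <<'E'
from h import *
for uv in [(370,204),(367,208),(392,225),(412,243)]: print(ray('scene',uv,0).round(3))
print(ray('scene',(371,195),.06).round(3))
E
```

```text
[ 0.703 -0.121  0.   ]
[ 0.688 -0.125  0.   ]
[ 0.697 -0.197  0.   ]
[ 0.693 -0.26   0.   ]
[ 0.68  -0.133  0.06 ]
```

move_arm([
  [[-0.26,-0.38,0,0,-0.46],[-0.26,-0.38,0,0,-0.46],[-0.26,-0.38,0,0,-0.46],[-0.26,-0.38,0,0,-0.46],[-0.26,-0.38,0,0,-0.46],[-0.26,-0.38,0,0,-0.46],[-0.26,-0.38,0,0,-0.46],[-0.26,-0.38,0,0,-0.46],[-0.26,-0.38,0,0,-0.46],[-0.26,-0.38,0,0,-0.46],[-0.26,-0.38,0,0,-0.46]],
])

```text
clock: 17.25
position: [0.6528, -0.078, 0.1009]
ee_rot: [-0.001, 0.205, 0.979, 0.001]
contact_force: [0.6, 0.5, 0.6]
width: 0.0623
gripper_force: 0.0
```

```bash
cat >> h.py <<'E'
def dark(im,zt,s,vmax=245):
    m=(im.max(2)<70).astype(np.uint8)*255; m[vmax:]=0
    m=cv2.morphologyEx(m,cv2.MORPH_OPEN,np.ones((5,5)))
    for c in cv2.findContours(m,cv2.RETR_EXTERNAL,cv2.CHAIN_APPROX_NONE)[0]:
        if cv2.contourArea(c)<400: continue
        e=cv2.fitEllipse(c); X=ray('wrist',e[0],zt,s)
        print(np.round(e,1) if 0 else (np.round(e[0],1),np.round(e[1],1)),cv2.boundingRect(c),X.round(4),delta(X,s)[0],cv2.contourArea(c))
E
python3 - <<'E'
from h import *
s=manip.get_state(); im=grab('wrist','w10'); print(s['position'],s['width'],s['contact_force'],s['clock'])
dark(im,.025,s)
E
```

```text
[ 0.65277761 -0.07795275  0.10089903] 0.062319382961192035 [0.57977679 0.52520978 0.60283794] 17.25
(array([249.2, 196.3]), array([50.4, 52.5])) (224, 168, 53, 54) [ 0.6519 -0.0825  0.025 ] [-0.0012 -0.0045  0.0759] 1859.0
(array([ 89.7, 206.2]), array([71.8, 80.9])) (46, 166, 90, 79) [ 0.6107 -0.1961  0.025 ] [-0.0091 -0.1251  0.0758] 3053.5
(array([417.6, 128.6]), array([56. , 64.7])) (386, 101, 64, 57) [0.6538 0.0467 0.025 ] [0.049  0.1145 0.0761] 2844.5
(array([20.6, 51.9]), array([13.1, 69.5])) (0, 24, 38, 61) [ 0.4995 -0.1805  0.025 ] [ 0.099  -0.1555  0.076 ] 503.0
```

Only one loose cap is farther right than the look-alike at (418,129). It is at wrist (249,196), which is (0.652,-0.082). I'll descend on it.

move_arm([
  [[-0.0015,-0.0055,0.05,0,-0.46],[-0.0015,-0.0055,0.09,0,-0.46],[-0.0015,-0.0055,0.12,0,-0.46],[-0.0015,-0.0055,0.136,0,-0.46],[-0.0015,-0.0055,0.136,0,-0.46],[-0.0015,-0.0055,0.136,0,-0.46]],
])

```text
clock: 17.9
position: [0.6537, -0.0838, -0.0063]
ee_rot: [0.001, 0.205, 0.979, 0.0]
contact_force: [-0.1, -0.5, 0.6]
width: 0.0625
gripper_force: 0.0
```

move_arm([
  [[0,0,0,0,-0.2],[0,0,0,0,0.3],[0,0,0,0,0.3],[0,0,0,0,0.3],[0,0,0,0,0.3],[0,0,0,0,0.3]],
], squeeze=60)

```text
clock: 18.5
position: [0.6545, -0.0847, -0.0049]
ee_rot: [0.002, 0.206, 0.979, 0.0]
contact_force: [-0.4, 1.1, 6.7]
width: 0.0399
gripper_force: 60.9
```

move_arm([
  [[0,0,-0.06,0,0.3],[0,0,-0.12,0,0.3],[0.263,0.385,-0.13,0,0.3],[0.263,0.385,-0.13,0,0.3],[0.263,0.385,-0.13,0,0.3],[0.263,0.385,-0.13,0,0.3],[0.263,0.385,-0.13,0,0.3],[0.263,0.385,-0.13,0,0.3],[0.263,0.385,-0.13,0,0.3],[0.263,0.385,-0.13,0,0.3],[0.263,0.385,-0.13,0,0.3],[0.263,0.385,-0.13,0,0.3]],
])

```text
clock: 19.7
position: [0.5844, 0.2823, 0.0972]
ee_rot: [0.0, 0.205, 0.979, -0.0]
contact_force: [0.7, -0.4, 0.5]
width: 0.0403
gripper_force: 60.7
```

```bash
python3 - <<'E'
from h import *
s=manip.get_state(); im=grab('wrist','w11'); print(s['position'],s['width'],s['contact_force'],s['clock'])
dark(im,s['position'][2]+.030,s,384)
print(delta((.5855,.2817,s['position'][2]),s))
cv2.imwrite('pics/w11c.png',cv2.resize(im[130:384,130:390,::-1],None,fx=2.3,fy=2.3,interpolation=cv2.INTER_CUBIC))
E
```

```text
[0.58437075 0.28229826 0.09717363] 0.0403344972496837 [ 0.66225897 -0.43842266  0.46158116] 19.7
(array([492.5, 279.8]), array([52.5, 72.7])) (458, 247, 54, 75) [0.6321 0.3759 0.1272] [-0.0061  0.1049 -0.03  ] 1943.0
(array([255.2, 321.9]), array([172. , 474.6])) (0, 207, 512, 177) [0.6102 0.2707 0.1272] [-0.0283 -0.0003 -0.03  ] 50111.5
(array([ 84.6, 220.4]), array([64.4, 73.9])) (48, 188, 74, 66) [0.5353 0.2254 0.1272] [ 0.0221 -0.0718 -0.03  ] 3727.0
(array([176.2,  16. ]), array([36.9, 57.6])) (148, 0, 53, 45) [0.4822 0.2963 0.1272] [ 0.0992 -0.0282 -0.0301] 827.5
(array([-0.0013, -0.0001,  0.    ]), array([-0.0016, -0.0001,  0.    ]))
```

View pics/w11c.png

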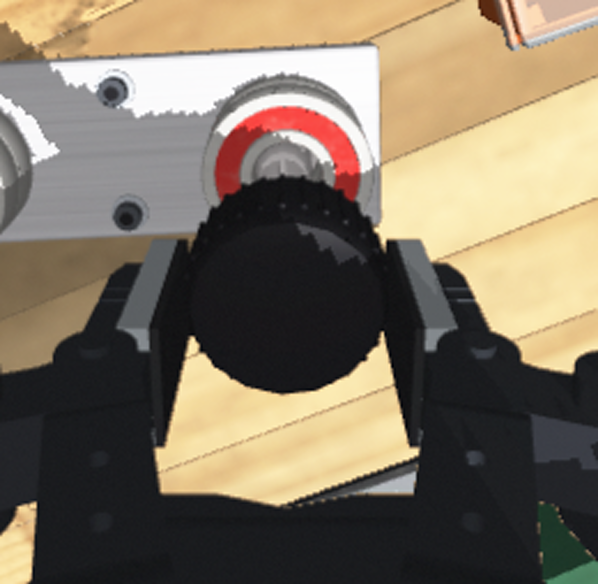

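The cap is held level between the pads, with its top disc at about (288,305) in the crop. The stacked bearings and the nose lie just beyond it.

```bash
python3 - <<'E'
from h import *
s=manip.get_state(); z=s['position'][2]
print(s['position'])
X=ray('wrist',(255.2,262.6),z+.03,s); print(X,delta(X,s)[0])
# check ellipse: project circle r=.021 at that centre
P=np.array([proj('wrist',X+.020*np.array([np.cos(a),np.sin(a),0]),s) for a in np.linspace(0,6.28,60)])
print((P.min(0)-130)*2.3,(P.max(0)-130)*2.3)
print(delta((.5851,.2813,z),s)[0])
E
```

```text
[0.58459406 0.28141063 0.09706122]
[0.58231336 0.28209328 0.12706122] [ 0.0023 -0.0003 -0.03  ]
[182.38255534 206.74461139] [393.53188111 395.71119184]
[-0.0005  0.0001  0.    ]
```

move_arm([
  [[-0.003,0,0.02,0,0.3],[-0.003,0,0.035,0,0.3],[-0.003,0,0.045,0,0.3],[-0.003,0,0.052,0,0.3],[-0.003,0,0.056,0,0.3],[-0.003,0,0.056,0,0.3]],
])

```text
clock: 20.35
position: [0.5866, 0.281, 0.0517]
ee_rot: [-0.0, 0.206, 0.979, -0.0]
contact_force: [1.0, -0.3, -0.1]
width: 0.0396
gripper_force: 60.7
```

move_arm([
  [[0,0,0.002,0,0.3],[0,0,0.004,0,0.3],[0,0,0.004,0,0.3]],
])

```text
clock: 20.65
position: [0.5865, 0.2813, 0.049]
ee_rot: [-0.0, 0.206, 0.979, -0.0]
contact_force: [-0.9, -0.0, -0.1]
width: 0.0399
gripper_force: 60.7
```

move_arm([
  [[0,0,0.002,0,0.3],[0,0,0.004,0,0.3],[0,0,0.005,0,0.3],[0,0,0.005,0,0.3]],
], squeeze=80)

```text
clock: 21.05
position: [0.5862, 0.2809, 0.0451]
ee_rot: [-0.0, 0.206, 0.979, -0.0]
contact_force: [-2.5, -1.4, 4.7]
width: 0.0395
gripper_force: 81.0
```

move_arm([
  [[0,0,0.001,0,0.3],[0,0,0.002,0,0.3],[0,0,0.003,0,0.3],[0,0,0.003,0,0.3]],
])

```text
clock: 21.45
position: [0.5863, 0.2809, 0.0438]
ee_rot: [-0.0, 0.206, 0.979, -0.0]
contact_force: [-3.8, -1.8, 8.9]
width: 0.0391
gripper_force: 81.7
```

move_arm([
  [[0.001,-0.001,0.001,0,0.3],[0.001,-0.001,0.002,0,0.3],[0.001,-0.001,0.003,0,0.3],[0.001,-0.001,0.004,0,0.3],[0.001,-0.001,0.004,0,0.3]],
])

```text
clock: 21.95
position: [0.586, 0.2811, 0.0388]
ee_rot: [0.0, 0.206, 0.979, 0.0]
contact_force: [0.8, -0.1, 0.3]
width: 0.039
gripper_force: 81.1
```

Clicked (the force dropped). I'll keep pressing until home.

move_arm([
  [[0,0,0.001,0,0.3],[0,0,0.002,0,0.3],[0,0,0.003,0,0.3],[0,0,0.003,0,0.3]],
])

```text
clock: 22.35
position: [0.5858, 0.281, 0.0372]
ee_rot: [0.0, 0.206, 0.979, 0.0]
contact_force: [-0.1, -0.6, 1.9]
width: 0.0394
gripper_force: 81.6
```

move_arm([
  [[0,0,0.001,0,0.3],[0,0,0.002,0,0.3],[0,0,0.003,0,0.3],[0,0,0.003,0,0.3]],
])

```text
clock: 22.75
position: [0.586, 0.281, 0.0371]
ee_rot: [0.001, 0.206, 0.979, 0.0]
contact_force: [-3.1, -0.9, 12.9]
width: 0.0394
gripper_force: 82.7
```

move_arm([
  [[0,0,0.001,0,0.3],[0,0,0.002,0,0.3],[0,0,0.003,0,0.3],[0,0,0.004,0,0.3],[0,0,0.004,0,0.3],[0,0,0.004,0,0.3],[0,0,0.004,0,0.3]],
], squeeze=90)

```text
clock: 23.45
position: [0.5863, 0.281, 0.037]
ee_rot: [0.002, 0.206, 0.979, 0.001]
contact_force: [-6.7, -3.6, 27.1]
width: 0.0391
gripper_force: 89.7
```

```bash
python3 - <<'E'
from h import *
s=manip.get_state(); im=grab('wrist','w12'); print(s['position'],s['width'],s['contact_force'],s['clock'])
s=manip.get_state(); print(s['contact_force'],s['position'],s['gripper_force'])
a=grab('scene','scene1');grab('side','side1')
# bystander check
o=cv2.imread('pics/scene0.png')[:,:,::-1]
d=(np.abs(a.astype(int)-o).max(2)>40)
for n,(u,v) in dict(gear=(187,156),tape=(371,243),spanner=(192,204),capA=(310,168),vise=(330,290)).items(): print(n,d[v-12:v+12,u-12:u+12].mean().round(3))
E
```

```text
[0.58631741 0.28097064 0.03696975] 0.03913459025841321 [-6.72493022 -3.5701651  27.11839714] 23.45
[-7.22500678 -1.98019336 26.50981805] [0.58630816 0.28097866 0.03697278] 89.74354488775134
gear 0.0
tape 0.0
spanner 0.297
capA 0.0
vise 0.0
```

The cap is home with a steady push of about 27 N, and the other things on the bench are untouched. The arm never went near the spanner, so the change in its patch is most likely the arm's own occlusion or shadow.

```bash
python3 -c "
from rig import manip
print(manip.sign_off())"
```

```text
the job is handed in; nothing more can be done
None
```

I put both bearings on the bare axle and pressed the dust cap on: it clicked and reached its home height. I handed the job in at about 23.6 s with the gripper still holding the cap and pushing it down at about 27 N.

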